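# Slide the loaded coffee board home between grinder and canister

## Robot

A 6-joint arm with a two-finger parallel gripper is mounted at the origin on the work surface. World frame = base frame: x ahead of the robot, y to its left, z up, the work surface at z = 0. Lengths are in m, angles in rad, forces in N, time in s.
With the tool pointing down it reaches from about 0.25 to 0.725 m from the base axis. Payload 4 kg.
Tool frame: the origin (TCP) lies midway between the tips of the shut fingers; the grasp point (between the pads) lies bot.pinch_z behind it (bot.pinch_z is the distance from the TCP to the grasp point, in m); z points along the fingers, y is the direction in which the jaws open and shut (so a half turn about z gives the same grasp; the last joint's range is limited). The gripper opens to 85 mm and grips with 20 to 120 N. Pads are 22 mm wide; open, the fingers measure 114 mm over their backs; the gripper's body (76 mm by 85 mm) begins 54 mm behind the grasp point. The pads swing forward as they close: fully open they stand 13 mm farther back than shut.
Start: joints at [1.293, 0.241, 0.005, 1.335, 0, 1.571], TCP at [0.137, 0.481, 0.231] pointing down, gripper open.
Joint ranges: [-2.72, 2.72], [-1.05, 1.87], [-1.09, 1.28], [-1.99, 2.15], [-1.42, 1.44], [-3.14, 3.14]. Speed limits (rad/s): [2.79, 2.79, 3.14, 3.14, 3.14, 3.14].

## Interface

Orientations are given as a unit quaternion [x, y, z, w].
In Python, from workcell import bot gives the robot as it stands. The module is installed in compiled form; this text tells all that it offers.
- The arm moves only by the tool move_arm, never from a script. Its argument "series" is a list that holds one entry, the list of rows, each a list of 7 numbers: the shift along the world's x, y, z in cm, then the turn, a rotation vector about the world's x, y, z in degrees, then the opening, from 0 (shut) to 1 (fully open). A call has exactly 5 rows; each row shifts and turns the pose as measured when the row begins; what a row does not reach is not made up. A row lasts 1/10 s, in which the tool goes at most 50 mm and 8.59 degrees, less where a joint would pass 70% of its speed; a pose out of reach is approached as far as the arm can. A call with a gripper value outside its range is refused whole. The fingers move at their own pace and stop on an object; the grip force is fixed at half the most. Time passes only in rows, so rows that do not move let the fingers close, or fill a call up. It gives the time, the measured TCP pose, the force and the opening at its end, in the units of the state.
- bot.get_obs(): the state, without advancing time (a new reading comes with each control period).
- bot.camera(name): name is "side" or "top" or "wrist"; returns (picture, depth): 420x560x3 uint8, red, green, blue; 420x560 float32, m along the optical axis (not along the pixel's ray), 0 where there is no reading.
- bot.camera_info(name): a dict with "vfov" (degrees; the focal length in pixels is half the picture's height over the tangent of half this angle, whatever the lens; pixels are square), "cx", "cy" (the principal point, pixels), "cam_to_world" (4x4, takes a point from camera to world coordinates); the wrist camera has in their place "tool_from_camera" (4x4, takes a point from camera to tool coordinates, whose origin is the TCP and whose axes are the flange's). Camera axes: x right, y down, z forward; pixel columns grow to the right and rows downward; lengths in m; the calibration is good to about 2 mm. A picture is of the moment at which its call begins: read the wrist's pose just before it. camera_info takes no time and is no camera call.
- bot.job_done(): hands the job in, once; it reports no verdict.
Trained networks look in the newest picture that a camera, given by its name, has taken for a name from the list of things; names that differ only in an ending like _2 or _b are one class to them, and where a whole thing is asked for, a point or a joint stands for the part that bears it (a point fixed in the world has none). Each returns a list of dicts, best first, with "confidence" (0 to 1); they miss things now and then, are a little off and sometimes report something else, mostly with a low value. They report only what shows in the picture. A call takes as long as a camera call. They do not tell look-alikes from the thing itself.
- bot.find_in(camera, target): "at" ([x, y, z] in m, in world coordinates, good to about 4 mm: the middle of the surface that is visible of it).
The state is a dict: "clock": time; "joint_pos": joint angles; "joint_vel": joint speeds; "tau": joint torques, N m; "eef_pos": TCP position; "tool_rot": TCP orientation; "ft_force": force on the tool from outside, world axes, zero at the start; "ft_torque": the same for the moment, N m; "grip_width": finger opening in m.
Only numpy, scipy, OpenCV 4.12 (cv2) and the standard library are available. Lean on these libraries where they do the work, as an engineer would, in place of code of your own. Each camera call takes 0.05 s, during which the arm holds its last target.

## Task

Push the wooden serving board along the counter, through the narrow gap between the coffee grinder and the canister, until its leading end sits square against the stone-faced bar ledge behind them. It carries a cup and a sugar pot: slide it gently, do not lift or tip it, do not touch the cup or the pot, and keep both standing on the board. Leave the mug and the milk pitcher where they are.

Things in the scene. Friction and masses are not known exactly. Their poses are not given: they have to be found in the camera images.
- board: loose wooden serving board, light brown, flat on the dark counter: 130 mm wide (x axis), 200 mm long (y axis), 22 mm thick, plan corners rounded 16 mm, 0.3 to 0.55 kg without its load. Origin: centre of its underside, z up. Its -y end leads: at the start it points to the ledge within 0.4 rad. A push of 2.5 to 6 N slides it; it stops when the push stops
- board_lead (a point): middle of the upper edge of the board's leading (-y) end, 100 mm from the board's origin
- board_tail (a point): middle of the upper edge of the board's trailing (+y) end, 100 mm from the board's origin
- grinder: fixed, heavy electric coffee grinder, steel and black with a brown bean hopper, round, 120 mm in diameter, 272 mm high. Origin: centre of its underside, on the counter. It stands by the ledge on one side of the gap (either side: it and the canister may be swapped)
- canister: fixed, heavy cream stoneware canister, wooden lid, round, 120 mm in diameter, 200 mm high. Origin: centre of its underside, on the counter. The gap for the board lies between it and the grinder: one is nearer the robot in x, the other farther, their y equal within 8 mm; centres 258 to 261 mm apart, leaving 138 to 141 mm for the 130 mm board
- ledge: fixed bar ledge with stone strips and a black granite cap, 105 mm high: the stop for the board. Its upright face is a plane along world x that looks to +y; the origin is a point of that face at counter height, so its y is the y of the face. The centres of grinder and canister stand 66 to 92 mm from this plane
- cup: loose white cup, 62 mm across the rim, 46 mm high, standing on the trailing half of the board's top (its centre 18 to 28 mm behind the board's centre, within 10 mm of the middle line), 0.1 kg. Origin: centre of its underside
- sugar_pot: loose round blue sugar pot with lid, 64 mm across, 47 mm high with its knob, standing on the leading half of the board's top (its centre 46 to 56 mm ahead of the board's centre, within 10 mm of the middle line), 0.18 kg. Origin: centre of its underside
- mug: loose red-brown mug, 80 mm across, 92 mm high, with a handle 33 mm long, standing on the counter beyond the board's trailing end; not to be moved. Origin: centre of its underside
- pitcher: loose steel milk pitcher, 86 mm across, 102 mm high, with a handle at +y and a spout at -y, standing on the counter beyond the work; not to be moved. Origin: centre of its underside
Things that resemble listed ones, but are neither listed nor needed, are in the scene too. What is shaped like the sugar_pot but green or yellow is not meant.

How it is judged:
On the way:
1. the board's leading end is in the gap, between the grinder and the canister (y of board_lead in the frame of ledge below 0.085 m and horizontal distance between board_lead and grinder below 0.15 m and horizontal distance between board_lead and canister below 0.15 m), for 0.1 s.
At the end, for the whole second after the job is handed in: Board flat and still between grinder and canister, middle of its leading end within 8 mm of the ledge face, square to it within 0.06 rad; cup and sugar pot upright on the board; mug and pitcher within 20 mm of where they stood; robot clear (y of board_lead in the frame of ledge below 0.008 m and angle between the y axis of board and the y axis of ledge, either way round below 0.06 rad and horizontal distance between board and grinder below 0.155 m and horizontal distance between board and canister below 0.155 m and height (world z) of board below 0.004 m and linear speed of board below 0.01 m/s and angle between each of cup, sugar_pot's own z axis and vertical below 0.1 rad and height (world z) of each of cup, sugar_pot above 0.018 m and distance of each of mug, pitcher from where it was at the start of the episode below 0.02 m); the robot touches nothing.
It fails at once if the board is lifted (more than 8 mm) or tipped (more than 0.1 rad) (height (world z) of board above 0.008 m or angle between board's own z axis and vertical above 0.1 rad).
It fails at once if the robot touches the cup or the sugar pot (contact force between any of the arm, the fingers and cup above 1 N or contact force between any of the arm, the fingers and sugar_pot above 1 N).
It fails at once if the cup or the sugar pot tips over or is carried off the board (angle between any of cup, sugar_pot's own z axis and vertical above 0.4 rad or height (world z) of any of cup, sugar_pot above 0.035 m or height (world z) of any of cup, sugar_pot below 0.015 m).
It fails at once if the mug or the pitcher is moved (more than 20 mm) or tipped (distance of any of mug, pitcher from where it was at the start of the episode above 0.02 m or angle between any of mug, pitcher's own z axis and vertical above 0.3 rad).
It fails at once if the board is rammed against the ledge, the grinder or the canister (more than 40 N) (contact force between board and grinder above 40 N or contact force between board and canister above 40 N or contact force between board and ledge above 40 N).
It also fails if it takes over 67 s, if anything falls off the work surface, if the arm or the gripper's body presses on something with over 40 N, if the wrist force passes 120 N, or if a joint passes its speed limit or range.

## Working session

There is one attempt and no reset: what is moved stays moved. The work goes in short steps, Python scripts to look and compute and a tool call to move; the robot and the scene stay as the last step left them, time stands still between calls to the robot, and variables do not carry over. Pictures are saved under pics/ and viewed, and the job is handed in when it is done.

Besides the shell and the picture viewer there is one more tool, called after ">>>" as name(argument=value, ...) on one line, values as JSON. move_arm: Moves the arm, as the interface text tells. Its arguments: {"type":"object","properties":{"series":{"type":"array","items":{"type":"array","items":{"type":"array","items":{"type":"number"}}}}},"required":["series"]}

```bash
mkdir -p pics; ls; cat > h.py <<'E'
from workcell import bot
import numpy as np, cv2
def snap(c,fn):
    p,d=bot.camera(c); cv2.imwrite('pics/'+fn,cv2.cvtColor(p,cv2.COLOR_RGB2BGR)); np.save('pics/'+fn[:-4]+'_d.npy',d); return p,d
def world(c,d,T=None):
    i=bot.camera_info(c); H,W=d.shape; f=H/2/np.tan(np.radians(i['vfov']/2))
    u,v=np.meshgrid(np.arange(W),np.arange(H))
    P=np.stack([(u-i['cx'])/f*d,(v-i['cy'])/f*d,d],-1)
    M=np.array(i['cam_to_world']) if T is None else T
    return P@M[:3,:3].T+M[:3,3]
E
python3 - <<'E'
from h import *
o=bot.get_obs();print(o['clock'],o['eef_pos'],o['tool_rot'],o['grip_width'],bot.pinch_z)
for c in ['top','side']:
    snap(c,c+'1.png'); print(bot.camera_info(c))
for t in ['board','grinder','canister','ledge','cup','sugar_pot','mug','pitcher','board_lead','board_tail']:
    print(t,[(np.round(r['at'],3),round(r['confidence'],2)) for r in bot.find_in('top',t)])
E
```

```text
pics
0.0 [0.13695558 0.48023769 0.23042884] [ 1.38443938e-01  9.90369742e-01 -1.01552419e-03 -1.34928305e-04] 0.08563803937494927 0.0187
{'vfov': 55.04256178476298, 'cx': 287.35576925800336, 'cy': 208.13921357771392, 'cam_to_world': array([[-2.08566382e-02, -9.97878383e-01,  6.16744130e-02,
         5.13484964e-01],
       [-9.99780273e-01,  2.09463988e-02,  8.09137468e-04,
        -2.12280471e-02],
       [-2.09927764e-03, -6.16439855e-02, -9.98095993e-01,
         9.40568870e-01],
       [ 0.00000000e+00,  0.00000000e+00,  0.00000000e+00,
         1.00000000e+00]])}
{'vfov': 49.66765424290397, 'cx': 281.7105214636941, 'cy': 208.35137867309143, 'cam_to_world': array([[ 0.94591173, -0.21055053,  0.24681869,  0.27373276],
       [-0.3244089 , -0.606503  ,  0.72588772, -0.83812453],
       [-0.00313977, -0.76669589, -0.64200277,  0.78998273],
       [ 0.        ,  0.        ,  0.        ,  1.        ]])}
board [(array([0.555, 0.156, 0.024]), 0.58), (array([0.55 , 0.103, 0.056]), 0.52)]
grinder [(array([ 0.39 , -0.254,  0.27 ]), 0.89)]
canister [(array([ 0.629, -0.257,  0.166]), 0.98)]
ledge [(array([ 0.555, -0.458,  0.103]), 0.7)]
cup [(array([0.552, 0.19 , 0.037]), 0.97)]
sugar_pot [(array([0.552, 0.102, 0.059]), 0.96), (array([ 0.634, -0.024,  0.044]), 0.92), (array([0.726, 0.086, 0.039]), 0.84), (array([0.372, 0.141, 0.04 ]), 0.76), (array([0.39 , 0.04 , 0.041]), 0.74)]
mug [(array([0.714, 0.332, 0.052]), 0.91), (array([ 0.767, -0.083,  0.046]), 0.67), (array([ 0.555, -0.454,  0.104]), 0.4)]
pitcher [(array([ 0.766, -0.085,  0.044]), 0.89)]
board_lead [(array([0.555, 0.158, 0.022]), 0.93)]
board_tail [(array([0.556, 0.161, 0.022]), 0.61)]
```

View pics/top1.png

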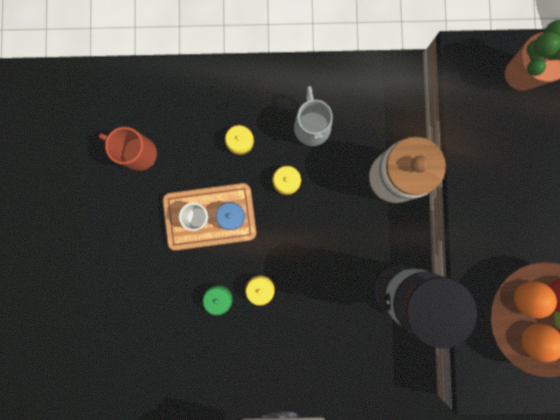

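View pics/side1.png

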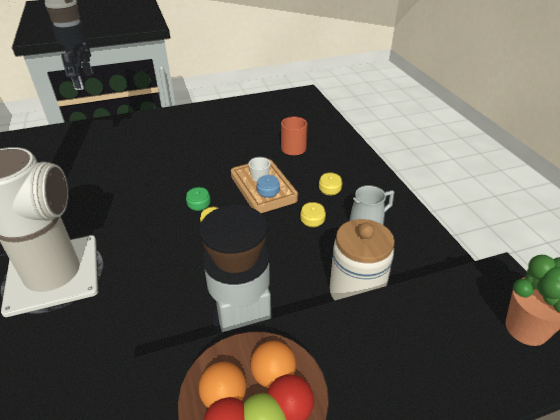

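The top view shows the board at (210,217) with its tail at left. It carries the cup at (193,216) and the blue pot at (231,215). The other pots, green (217,300) and yellow (260,290), (287,180) and (239,139), are look-alikes standing on the counter. The blue pot on the board is the one meant. The canister is at (412,168) and the grinder at (430,308), so the gap lies between them. Next I measure precisely.

```bash
cat >> h.py <<'E'
from scipy.optimize import least_squares
def circ(xy,r):
    c=xy.mean(0)
    f=lambda c:np.hypot(*(xy-c).T)-r
    s=least_squares(f,c,loss='soft_l1',f_scale=0.002); return s.x,np.median(np.abs(s.fun))
def board(p,W):
    hsv=cv2.cvtColor(p,cv2.COLOR_RGB2HSV)
    m=(W[...,2]>0.012)&(W[...,2]<0.032)&(hsv[...,1]>70)&(hsv[...,2]>60)&(hsv[...,0]<22)
    m=m.astype(np.uint8); n,l,s,_=cv2.connectedComponentsWithStats(m)
    k=1+np.argmax(s[1:,4]); pts=W[l==k]
    r=cv2.minAreaRect((pts[:,:2]*1000).astype(np.float32))
    b=cv2.boxPoints(r)/1000; c=b.mean(0)
    e=[b[1]-b[0],b[2]-b[1]]; a=max(e,key=np.linalg.norm); 
    if a[1]<0:a=-a
    return c,np.degrees(np.arctan2(-a[0],a[1])),sorted(np.linalg.norm(e,axis=1)),np.median(pts[:,2])
E
python3 - <<'E'
from h import *
p=cv2.cvtColor(cv2.imread('pics/top1.png'),cv2.COLOR_BGR2RGB);d=np.load('pics/top1_d.npy');W=world('top',d)
print('board c,yaw,size,z',board(p,W))
s=cv2.cvtColor(cv2.imread('pics/side1.png'),cv2.COLOR_BGR2RGB);ds=np.load('pics/side1_d.npy');S=world('side',ds)
# top z calibration
print('counter z',np.median(W[240:280,100:160,2]),np.median(S[180:200,100:150,2]))
for n,X in(('top',W),('side',S)):
  for nm,x0,x1 in(('grinder',.30,.47),('canister',.55,.72)):
    for z0,z1 in((.02,.06),(.06,.1),(.1,.15),(.15,.19),(.19,.215),(.255,.28)):
      m=(X[...,0]>x0)&(X[...,0]<x1)&(X[...,1]>-.335)&(X[...,1]<-.17)&(X[...,2]>z0)&(X[...,2]<z1)
      q=X[m][:,:2]
      if len(q)>40:
        c,e=circ(q,.06); print(n,nm,z0,len(q),np.round(c,4),round(e,4),np.round(q.min(0),3),np.round(q.max(0),3))
  for x0 in np.arange(.2,.85,.08):
    m=(X[...,0]>x0)&(X[...,0]<x0+.04)&(X[...,1]<-.29)&(X[...,1]>-.42)
    for z0,z1 in((.02,.09),(.1,.112)):
      q=X[m&(X[...,2]>z0)&(X[...,2]<z1)]
      if len(q)>15: print(n,'ledge x%.2f z%.2f'%(x0,z0),len(q),np.round(np.percentile(q[:,1],[50,95,100]),4))
for nm,x,y in(('mug',.714,.332),('pitcher',.766,-.085),('cup',.552,.19),('pot',.552,.102)):
    print(nm, [ (lambda q:(np.round(q.min(0),3),np.round(q.max(0),3)))(W[(np.hypot(W[...,0]-x,W[...,1]-y)<.08)&(W[...,2]>zz)]) for zz in(.05,)])
E
```

```text
board c,yaw,size,z (array([0.55501205, 0.1585857 ], dtype=float32), np.float32(6.383961), [np.float32(0.13035616), np.float32(0.20013739)], np.float64(0.021824702253042838))
counter z -0.00026877383373474784 0.002676656549258416
top grinder 0.02 461 [ 0.3719 -0.2748] 0.0035 [ 0.326 -0.316] [ 0.437 -0.21 ]
top grinder 0.06 136 [ 0.3785 -0.2756] 0.0027 [ 0.343 -0.316] [ 0.426 -0.216]
top grinder 0.1 215 [ 0.3776 -0.2721] 0.0009 [ 0.343 -0.316] [ 0.437 -0.208]
top grinder 0.15 347 [ 0.3771 -0.2705] 0.0005 [ 0.332 -0.281] [ 0.437 -0.207]
top grinder 0.19 778 [ 0.3734 -0.2782] 0.0041 [ 0.326 -0.299] [ 0.437 -0.21 ]
top grinder 0.255 4009 [ 0.4008 -0.2834] 0.0178 [ 0.321 -0.327] [ 0.436 -0.212]
top canister 0.02 201 [ 0.639  -0.2725] 0.0002 [ 0.579 -0.285] [ 0.685 -0.212]
top canister 0.06 228 [ 0.6391 -0.2725] 0.0002 [ 0.579 -0.284] [ 0.676 -0.212]
top canister 0.1 495 [ 0.6394 -0.2731] 0.0009 [ 0.579 -0.299] [ 0.693 -0.212]
top canister 0.15 2544 [ 0.6471 -0.2863] 0.0175 [ 0.582 -0.328] [ 0.695 -0.215]
top canister 0.19 188 [ 0.6499 -0.3282] 0.0054 [ 0.624 -0.286] [ 0.653 -0.257]
top led
[... 1857 characters left out ...]
ide ledge x0.36 z0.10 276 [-0.3581 -0.3214 -0.3204]
side ledge x0.44 z0.10 699 [-0.3878 -0.3573 -0.3513]
side ledge x0.52 z0.10 653 [-0.3887 -0.357  -0.3518]
side ledge x0.60 z0.02 144 [-0.3257 -0.3172 -0.3146]
side ledge x0.60 z0.10 688 [-0.3836 -0.3272 -0.3182]
side ledge x0.68 z0.10 561 [-0.3883 -0.3571 -0.3149]
side ledge x0.76 z0.10 520 [-0.389  -0.3576 -0.3529]
side ledge x0.84 z0.10 496 [-0.389  -0.357  -0.3527]
mug [(array([0.668, 0.284, 0.05 ]), array([0.746, 0.392, 0.096]))]
pitcher [(array([ 0.712, -0.122,  0.05 ]), array([ 0.827, -0.043,  0.106]))]
cup [(array([0.524, 0.111, 0.05 ]), array([0.583, 0.215, 0.071]))]
pot [(array([0.523, 0.076, 0.05 ]), array([0.585, 0.178, 0.071]))]
```

Measurements in world coordinates:
- **Gap:** centre x≈0.509, with grinder (0.378,-0.270) and canister (0.639,-0.272).
- **Ledge:** face y≈-0.351.
- **Board:** centre (0.555,0.159), yaw +6.4°.

Plan: push the board sideways (-x) by 46 mm with two fingers along its long side, which also squares it. Then push it straight from the tail.

>>> move_arm(series=[[[4,-2.5,0,0,0,1.3,0.6],[4,-2.5,0,0,0,1.3,0.6],[4,-2.5,0,0,0,1.3,0.6],[4,-2.5,0,0,0,1.3,0.6],[4,-2.5,0,0,0,1.3,0.6]]])

```text
clock: 1.1
eef_pos: [0.3378, 0.3557, 0.2316]
tool_rot: [0.072, 0.997, 0.002, -0.0]
ft_force: [1.3, 0.4, -0.3]
grip_width: 0.0512
```

>>> move_arm(series=[[[4,-2.5,0,0,0,1.3,0.6],[4,-2.5,0,0,0,1.3,0.6],[4,-2.5,0,0,0,1.3,0.6],[4,-2.5,0,0,0,1.3,0.6],[4,-2.5,0,0,0,1.3,0.6]]])

```text
clock: 1.6
eef_pos: [0.5456, 0.2243, 0.2327]
tool_rot: [0.013, 1.0, 0.003, 0.001]
ft_force: [0.0, 1.1, -0.4]
grip_width: 0.0511
```

```bash
cat > st.py <<'E'
from h import *
from scipy.spatial.transform import Rotation as R
o=bot.get_obs();M=R.from_quat(o['tool_rot']).as_matrix()
print(round(o['clock'],2),np.round(o['eef_pos'],4),'jaw',np.round(M[:,1],3),'z',np.round(M[:,2],3),'jawang',np.degrees(np.arctan2(M[1,1],M[0,1])).round(2),'q',np.round(o['joint_pos'],2),'F',np.round(o['ft_force'],1),'w',round(o['grip_width'],4))
E
python3 st.py
```

```text
1.6 [0.5456 0.2243 0.2327] jaw [0.026 1.    0.006] z [ 0.002  0.006 -1.   ] jawang 88.52 q [0.39 0.42 0.26 1.41 0.01 0.41] F [ 0.   1.1 -0.4] w 0.0511
```

>>> move_arm(series=[[[4,-2.6,0,0,0,1,0.6],[4,-2.6,0,0,0,0.5,0.6],[3.3,-2.3,0,0,0,0,0.6],[0,0,-4,0,0,0,0.6],[0,0,-4,0,0,0,0.6]]])

```text
clock: 2.1
eef_pos: [0.6751, 0.1404, 0.1578]
tool_rot: [0.004, 1.0, 0.005, 0.012]
ft_force: [-0.3, -0.3, -0.2]
grip_width: 0.0511
```

```bash
python3 st.py
```

```text
2.1 [0.6751 0.1404 0.1578] jaw [0.007 1.    0.01 ] z [ 0.023  0.01  -1.   ] jawang 89.58 q [0.2  0.64 0.43 1.34 0.   0.21] F [-0.3 -0.3 -0.2] w 0.0511
```

>>> move_arm(series=[[[-1,0.4,-3.5,-0.3,2,0.2,0.6],[-0.7,0.4,-3.5,-0.3,2,0.2,0.6],[0,0,-3,0,1.5,0,0.6],[0,0,-2,0,0,0,0.6],[0,0,0,0,0,0,0.6]]])

```text
clock: 2.6
eef_pos: [0.6541, 0.1456, 0.0256]
tool_rot: [0.002, 0.999, -0.002, -0.043]
ft_force: [-1.1, -0.8, -0.2]
grip_width: 0.0515
```

```bash
python3 st.py; python3 - <<'E'
from h import *
snap('top','top2.png'); snap('side','side2.png')
E
```

```text
2.6 [0.6541 0.1456 0.0256] jaw [ 0.004  1.    -0.004] z [-0.087 -0.003 -0.996] jawang 89.78 q [0.21 0.78 0.34 1.21 0.01 0.22] F [-1.1 -0.8 -0.2] w 0.0515
```

View pics/side2.png

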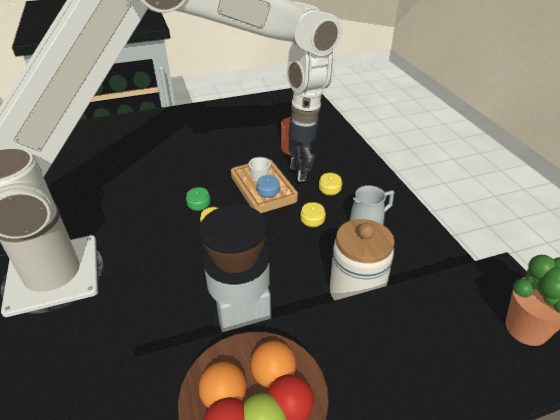

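The gripper stands at (303,165), beside the board's +x edge and clear of the cup, pot and yellow pots. I lower it and approach contact.

>>> move_arm(series=[[[0,0.2,-1.5,0,0,0,0.6],[0,0.1,-0.4,0,0,0,0.6],[-0.5,0,0,0,0,0,0.6],[-0.5,0,0,0,0,0,0.6],[-0.5,0,0,0,0,0,0.6]]])

```text
clock: 3.2
eef_pos: [0.6449, 0.1504, 0.0155]
tool_rot: [0.002, 0.999, 0.0, -0.035]
ft_force: [-0.5, 0.4, 0.1]
grip_width: 0.0513
```

>>> move_arm(series=[[[-0.5,0,0,0,0,0,0.6],[-0.5,0,0,0,0,0,0.6],[-0.5,0,0,0,0,0,0.6],[-0.5,0,0,0,0,0,0.6],[-0.5,0,0,0,0,0,0.6]]])

```text
clock: 3.7
eef_pos: [0.6206, 0.1507, 0.0189]
tool_rot: [0.002, 1.0, 0.001, -0.031]
ft_force: [1.5, 0.2, 1.2]
grip_width: 0.0512
```

```bash
python3 st.py; python3 - <<'E'
from h import *
p,d=snap('top','top3.png');print(board(p,world('top',d)))
E
```

```text
3.7 [0.6206 0.1507 0.0189] jaw [0.004 1.    0.001] z [-0.061  0.001 -0.998] jawang 89.79 q [0.23 0.71 0.18 1.1  0.02 0.23] F [1.5 0.2 1.2] w 0.0512
(array([0.55439466, 0.11549775], dtype=float32), np.float32(-81.96757), [np.float32(0.1165605), np.float32(0.1300662)], np.float64(0.021780096117144376))
```

View pics/top3.png

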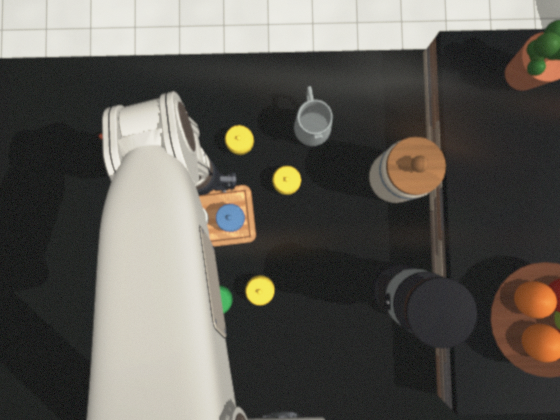

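The arm blocks the board's tail in this view: the arm covers the left side, and only the lead end (255,215) shows. The tool rose to z=19 mm while moving, so the tips may be riding on the board's top edge. I back out, lower it, and approach with a z correction.

>>> move_arm(series=[[[1,0,0.3,0,0,0,0.6],[1,0,0,0,0,0,0.6],[1,0,0,0,0,0,0.6],[0,0,0,0,0,0,0.6],[0,0,0,0,1,0,0.6]]])

```text
clock: 4.25
eef_pos: [0.6445, 0.1506, 0.0201]
tool_rot: [0.001, 0.999, 0.0, -0.045]
ft_force: [-0.7, -0.8, -0.1]
grip_width: 0.0511
```

```bash
python3 st.py;python3 - <<'E'
from h import *
p,d=snap('top','top4.png');p,d=snap('side','side4.png');W=world('side',d);print(board(p,W))
cv2.imwrite('pics/side4c.png',cv2.resize(cv2.cvtColor(p,cv2.COLOR_RGB2BGR)[100:230,180:380],None,fx=4,fy=4))
E
```

```text
4.25 [0.6445 0.1506 0.0201] jaw [0.003 1.    0.   ] z [-0.091  0.    -0.996] jawang 89.84 q [0.22 0.77 0.3  1.19 0.02 0.22] F [-0.7 -0.8 -0.1] w 0.0511
(array([0.5528776 , 0.15856132], dtype=float32), np.float32(5.638161), [np.float32(0.13290882), np.float32(0.20700422)], np.float64(0.02381253433089492))
```

View pics/side4c.png

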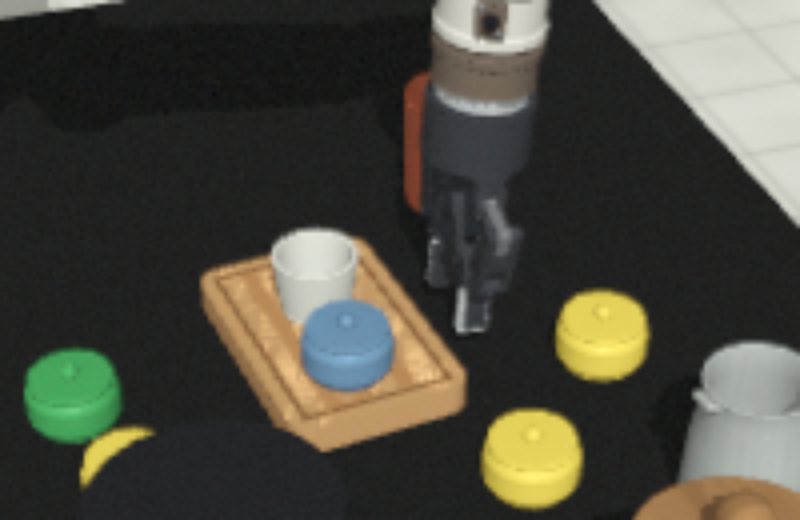

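The board is still at (0.553,0.159) and the finger hangs clearly beside it at (470,315) in the crop. I lower it by about 1.8 cm.

>>> move_arm(series=[[[0,0,-1.2,0,0,0,0.6],[0,0,-0.6,0,0,0,0.6],[0,0,-0.2,0,0,0,0.6],[0,0,0,0,0,0,0.6],[0,0,0,0,0,0,0.6]]])

```text
clock: 4.85
eef_pos: [0.6441, 0.1505, -0.0024]
tool_rot: [0.001, 0.999, -0.0, -0.046]
ft_force: [0.6, -0.8, 0.8]
grip_width: 0.0509
```

>>> move_arm(series=[[[-0.5,0,0.1,0,0,0,0.6],[-0.5,0,0.1,0,0,0,0.6],[-0.5,0,0,0,0,0,0.6],[-0.5,0,0,0,0,0,0.6],[-0.5,0,0,0,0,0,0.6]]])

```text
clock: 5.35
eef_pos: [0.6194, 0.1502, 0.0005]
tool_rot: [0.001, 0.999, -0.0, -0.043]
ft_force: [2.3, 0.5, -0.9]
grip_width: 0.0514
```

```bash
python3 st.py;cat > bd.py <<'E'
import sys
from h import *
n=sys.argv[1]
p,d=snap('side','side%s.png'%n);W=world('side',d);print(board(p,W))
cv2.imwrite('pics/side%sc.png'%n,cv2.resize(cv2.cvtColor(p,cv2.COLOR_RGB2BGR)[100:230,180:380],None,fx=4,fy=4))
E
python3 bd.py 5
```

```text
5.35 [6.194e-01 1.502e-01 5.000e-04] jaw [ 0.003  1.    -0.001] z [-0.087 -0.    -0.996] jawang 89.83 q [0.23 0.75 0.19 1.1  0.02 0.23] F [ 2.3  0.5 -0.9] w 0.0514
(array([0.5450995 , 0.16115196], dtype=float32), np.float32(2.4508154), [np.float32(0.1381855), np.float32(0.20645763)], np.float64(0.023971512422599817))
```

It now pushes properly: the board turns to square. Continuing.

>>> move_arm(series=[[[-0.4,0,0,0,0,0,0.6],[-0.4,0,0,0,0,0,0.6],[-0.4,0,0,0,0,0,0.6],[-0.4,0,0,0,0,0,0.6],[-0.4,0,0,0,0,0,0.6]]])

```text
clock: 5.9
eef_pos: [0.5978, 0.1503, 0.0009]
tool_rot: [0.002, 0.999, -0.0, -0.043]
ft_force: [1.9, -0.1, -1.1]
grip_width: 0.0515
```

```bash
python3 st.py; python3 bd.py 6
```

```text
5.9 [0.5978 0.1503 0.0009] jaw [ 0.003  1.    -0.   ] z [-0.086  0.    -0.996] jawang 89.81 q [0.24 0.71 0.12 1.06 0.02 0.24] F [ 1.9 -0.1 -1.1] w 0.0515
(array([0.5249363 , 0.16338474], dtype=float32), np.float32(0.0013184682), [np.float32(0.13615674), np.float32(0.20721588)], np.float64(0.023997370549015296))
```

View pics/side6c.png

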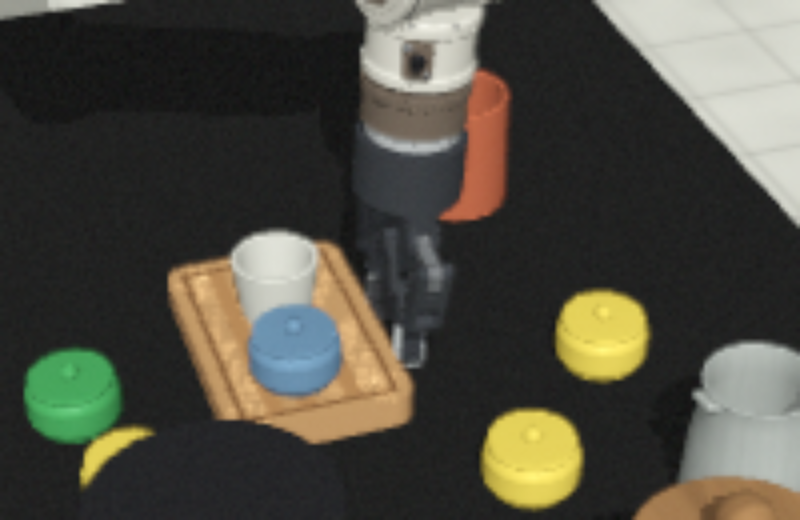

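The fingers are on the board's side at (405,345), the board is square, and the cup and pot are in place. About 1.4 cm more, then I retreat and measure from above.

>>> move_arm(series=[[[-0.4,0,0,0,0,0,0.6],[-0.4,0,0,0,0,0,0.6],[-0.4,0,0,0,0,0,0.6],[-0.2,0,0,0,0,0,0.6],[0,0,0,0,0,0,0.6]]])

```text
clock: 6.45
eef_pos: [0.5817, 0.1506, 0.001]
tool_rot: [0.002, 0.999, 0.0, -0.043]
ft_force: [2.1, 0.5, -1.3]
grip_width: 0.0516
```

```bash
python3 st.py; python3 bd.py 7
```

```text
6.45 [0.5817 0.1506 0.001 ] jaw [0.003 1.    0.   ] z [-0.086  0.    -0.996] jawang 89.83 q [0.24 0.68 0.07 1.04 0.02 0.24] F [ 2.1  0.5 -1.3] w 0.0516
(array([0.5091959 , 0.16497067], dtype=float32), np.float32(-0.537402), [np.float32(0.13650726), np.float32(0.2080536)], np.float64(0.024009110776066156))
```

>>> move_arm(series=[[[1,0,0,0,0,0,0.6],[2,0,0,0,0,0,0.6],[1,0,3,0,0,0,0.6],[0,2,5,0,0,0,0.6],[0,3,5,0,0,-8,0.6]]])

```text
clock: 7.0
eef_pos: [0.6108, 0.1942, 0.1199]
tool_rot: [0.075, 0.995, 0.001, -0.059]
ft_force: [1.0, 0.7, 0.5]
grip_width: 0.051
```

```bash
python3 st.py; python3 bd.py 8; python3 - <<'E'
from h import *
p,d=snap('top','top8.png');print(board(p,world('top',d)))
E
```

```text
7.0 [0.6108 0.1942 0.1199] jaw [ 0.15   0.989 -0.007] z [-0.118  0.01  -0.993] jawang 81.38 q [0.29 0.67 0.39 1.39 0.04 0.44] F [1.  0.7 0.5] w 0.051
(array([0.5063417 , 0.16402522], dtype=float32), np.float32(-0.28834453), [np.float32(0.13099505), np.float32(0.20793061)], np.float64(0.02396551946754888))
(array([0.50556386, 0.16482064], dtype=float32), np.float32(0.069738045), [np.float32(0.13020873), np.float32(0.19982345)], np.float64(0.021795518547559345))
```

View pics/top8.png

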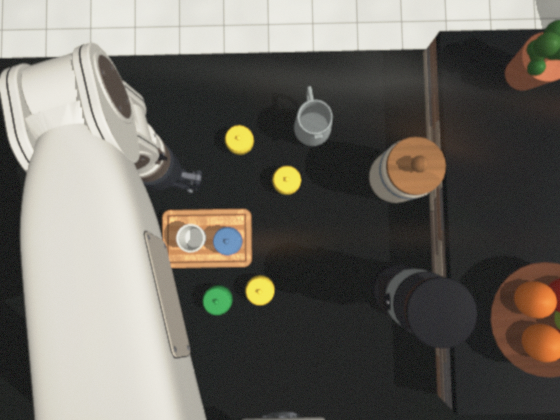

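The board is now at (0.5056,0.1648), yaw 0.1°, 3 mm off the gap's centre line. The cup (191,238) and pot (228,241) are in place. Now I go round to the tail with the jaw along x.

>>> move_arm(series=[[[0,2.5,0.5,0,0,-8.4,0.8],[0,2.5,0,0,0,-8.4,0.8],[-1,2.5,0,0,0,-8.4,0.8],[-1,2,0,0,0,-8.4,0.8],[-1.5,1,0,0,0,-8.4,0.8]]])

```text
clock: 7.6
eef_pos: [0.5782, 0.3055, 0.1316]
tool_rot: [0.432, 0.9, 0.022, -0.049]
ft_force: [0.5, -0.0, -0.3]
grip_width: 0.0686
```

>>> move_arm(series=[[[-1.5,0,0,0,0,-8.4,0.8],[-1.5,0,0,0,0,-8.4,0.8],[-1.5,0,0,0,0,-8.4,0.8],[-1,0,0,-8,0,0,0.8],[-1,0,0,-7,0,0,0.8]]])

```text
clock: 8.1
eef_pos: [0.5023, 0.2991, 0.1273]
tool_rot: [0.626, 0.775, -0.08, 0.037]
ft_force: [-0.3, 0.2, -0.2]
grip_width: 0.068
```

```bash
python3 st.py
```

```text
8.1 [0.5023 0.2991 0.1273] jaw [ 0.976  0.204 -0.077] z [-0.042 -0.17  -0.985] jawang 11.81 q [ 0.6   0.57  0.21  1.35 -0.12  1.96] F [-0.3  0.2 -0.2] w 0.068
```

>>> move_arm(series=[[[0,0,-2,0,-2,-6,0.8],[0,0,-3,0,-2,-5.5,0.8],[0,0,-3,0,0,0,0.8],[0,0,-2,0,0,0,0.8],[0,0,0,0,0,0,0.8]]])

```text
clock: 8.6
eef_pos: [0.4946, 0.3008, 0.0218]
tool_rot: [0.701, 0.708, -0.066, 0.056]
ft_force: [-0.3, -0.9, 0.4]
grip_width: 0.0686
```

```bash
python3 st.py;python3 bd.py 9
```

```text
8.6 [0.4946 0.3008 0.0218] jaw [ 1.     0.009 -0.016] z [-0.014 -0.172 -0.985] jawang 0.5 q [ 0.62  0.64  0.04  1.08 -0.13  2.18] F [-0.3 -0.9  0.4] w 0.0686
(array([0.5062112 , 0.16542068], dtype=float32), np.float32(-0.043204155), [np.float32(0.13105226), np.float32(0.2082059)], np.float64(0.02404774863992709))
```

View pics/side9c.png

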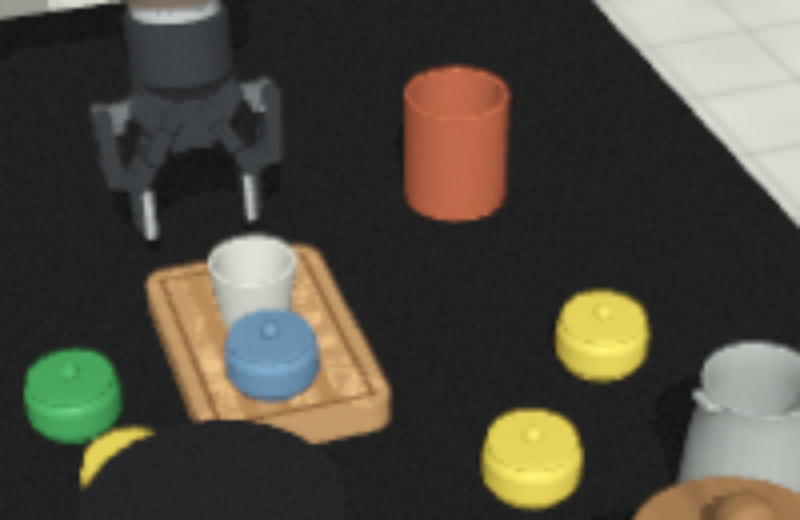

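The open fingers stand behind the tail at (150,225) and (250,205), clear of the cup and mug. I centre in x and lower.

>>> move_arm(series=[[[0.6,0,-1,0,-0.4,0,0.8],[0.4,0,-0.7,0,-0.4,0,0.8],[0,0,-0.2,0,0,0,0.8],[0,-0.6,0,0,0,0,0.8],[0,-0.6,0,0,0,0,0.8]]])

```text
clock: 9.15
eef_pos: [0.5088, 0.2903, 0.0065]
tool_rot: [0.701, 0.708, -0.057, 0.062]
ft_force: [-1.3, -0.2, -0.0]
grip_width: 0.0685
```

```bash
python3 st.py
```

```text
9.15 [0.5088 0.2903 0.0065] jaw [1.    0.01  0.006] z [ 0.008 -0.167 -0.986] jawang 0.55 q [ 0.59  0.65  0.02  1.02 -0.14  2.16] F [-1.3 -0.2 -0. ] w 0.0685
```

>>> move_arm(series=[[[0,0,-0.5,0,0,0,0.8],[0,-0.4,-0.1,0,0,-0.3,0.8],[0,-0.4,0,0,0,-0.2,0.8],[0,-0.5,0,0,0,0,0.8],[0,-0.5,0,0,0,0,0.8]]])

```text
clock: 9.65
eef_pos: [0.5094, 0.271, 0.0013]
tool_rot: [0.705, 0.704, -0.056, 0.061]
ft_force: [-1.1, 2.9, -1.5]
grip_width: 0.0684
```

>>> move_arm(series=[[[0,-0.5,0,0,0,0,0.8],[0,-0.5,0,0,0,0,0.8],[0,-0.5,0,0,0,0,0.8],[0,-0.5,0,0,0,0,0.8],[0,-0.5,0,0,0,0,0.8]]])

```text
clock: 10.15
eef_pos: [0.5096, 0.2459, 0.0014]
tool_rot: [0.705, 0.705, -0.054, 0.06]
ft_force: [0.2, 3.4, -1.4]
grip_width: 0.0682
```

```bash
python3 st.py; python3 bd.py 10
```

```text
10.15 [0.5096 0.2459 0.0014] jaw [1.    0.    0.008] z [ 0.008 -0.161 -0.987] jawang 0.01 q [ 0.53  0.62 -0.07  0.96 -0.14  2.1 ] F [ 0.2  3.4 -1.4] w 0.0682
(array([0.5596757 , 0.12853582], dtype=float32), np.float32(-20.38748), [np.float32(0.076197326), np.float32(0.20640032)], np.float64(0.023939459692181142))
```

View pics/side10c.png

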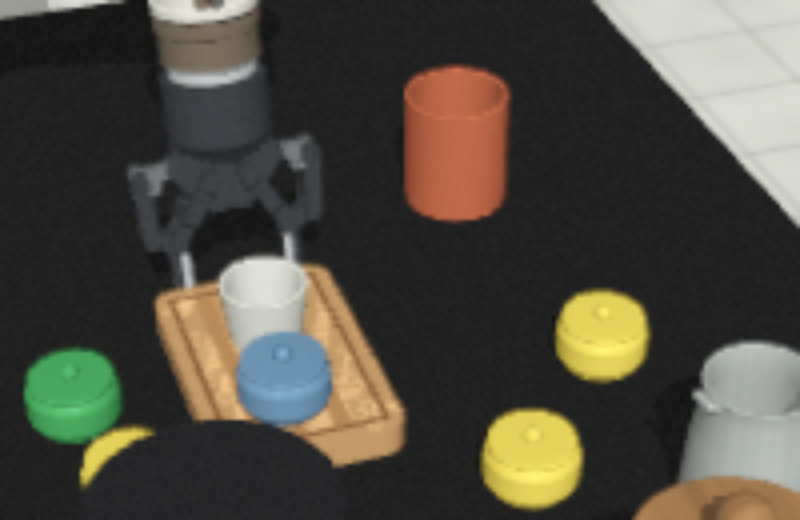

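The fingers are on the tail, pushing with 3.4 N. The cup (263,300) and pot (283,375) are undisturbed. Continuing.

>>> move_arm(series=[[[0,-0.6,0,0,0,0,0.8],[0,-0.7,0,0,0,0,0.8],[0,-0.7,0,0,0,0,0.8],[0,-0.7,0,0,0,0,0.8],[0,-0.7,0,0,0,0,0.8]]])

```text
clock: 10.7
eef_pos: [0.5095, 0.2087, 0.0014]
tool_rot: [0.705, 0.705, -0.054, 0.06]
ft_force: [-0.5, 2.8, -1.1]
grip_width: 0.0684
```

>>> move_arm(series=[[[0,-0.7,0,0,0,0,0.8],[0,-0.7,0,0,0,0,0.8],[0,-0.7,0,0,0,0,0.8],[0,-0.7,0,0,0,0,0.8],[0,-0.7,0,0,0,0,0.8]]])

```text
clock: 11.2
eef_pos: [0.5093, 0.1701, 0.0014]
tool_rot: [0.705, 0.704, -0.055, 0.06]
ft_force: [-0.7, 2.3, -1.9]
grip_width: 0.0682
```

```bash
python3 - <<'E'
s=open('h.py').read()
s=s.replace("k=1+np.argmax(s[1:,4]); pts=W[l==k]","""
    g=[k for k in range(1,n) if s[k,4]>25 and .38<W[l==k][:,0].mean()<.66 and W[l==k][:,1].mean()>-.35]
    pts=W[np.isin(l,g)]""")
open('h.py','w').write(s)
E
python3 st.py; python3 bd.py 11; python3 - <<'E'
from h import *
p,d=snap('top','top11.png');print(board(p,world('top',d)))
E
```

```text
11.2 [0.5093 0.1701 0.0014] jaw [ 1.    -0.     0.008] z [ 0.008 -0.161 -0.987] jawang -0.02 q [ 0.41  0.56 -0.17  0.89 -0.15  1.98] F [-0.7  2.3 -1.9] w 0.0682
(array([0.5066694 , 0.06343986], dtype=float32), np.float32(-0.15527083), [np.float32(0.13147715), np.float32(0.20949727)], np.float64(0.024089214186357955))
(array([0.50580543, 0.06185769], dtype=float32), np.float32(-0.016300425), [np.float32(0.12988679), np.float32(0.20280524)], np.float64(0.02177000589180844))
```

View pics/top11.png

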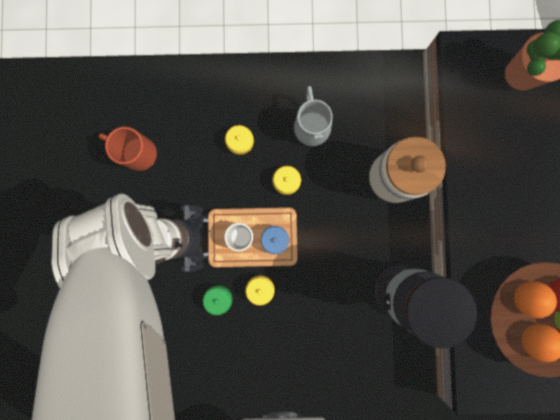

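View pics/side11.png

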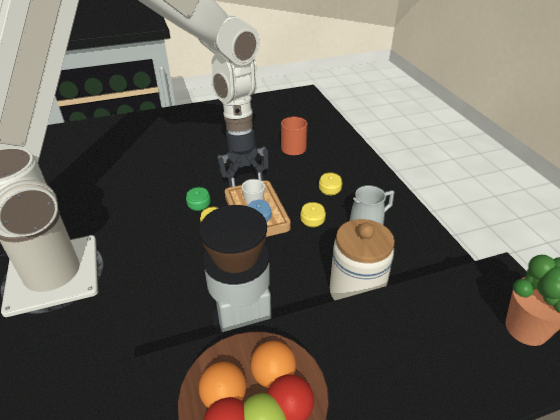

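The top view shows the board (253,238) square at x=0.506, pushed at the tail, with free lanes to the gap. I drift +3 mm in x while pushing.

>>> move_arm(series=[[[0.05,-0.6,0,0,0,0,0.8],[0.05,-0.7,0,0,0,0,0.8],[0.05,-0.7,0,0,0,0,0.8],[0.05,-0.7,0,0,0,0,0.8],[0.05,-0.7,0,0,0,0,0.8]]])

```text
clock: 11.8
eef_pos: [0.5118, 0.1341, 0.0016]
tool_rot: [0.705, 0.705, -0.054, 0.06]
ft_force: [-0.6, 2.2, -0.0]
grip_width: 0.0681
```

>>> move_arm(series=[[[0.05,-0.7,0,0,0,0,0.8],[0.05,-0.7,0,0,0,0,0.8],[0,-0.7,0,0,0,0,0.8],[0,-0.7,0,0,0,0,0.8],[0,-0.7,0,0,0,0,0.8]]])

```text
clock: 12.3
eef_pos: [0.5129, 0.0958, 0.0015]
tool_rot: [0.705, 0.704, -0.055, 0.06]
ft_force: [0.3, 2.8, -0.3]
grip_width: 0.0686
```

```bash

python3 st.py; python3 - <<'E'
from h import *
p,d=snap('top','top12.png');print(board(p,world('top',d)))
E
```

```text
12.3 [0.5129 0.0958 0.0015] jaw [ 1.    -0.     0.007] z [ 0.007 -0.161 -0.987] jawang -0.01 q [ 0.28  0.52 -0.24  0.84 -0.16  1.85] F [ 0.3  2.8 -0.3] w 0.0686
(array([ 0.5093924 , -0.01195123], dtype=float32), np.float32(-0.01626171), [np.float32(0.13005595), np.float32(0.20076798)], np.float64(0.02170298744663135))
```

Board at x=0.5094, yaw 0.0°: centred on the gap. Straight on.

>>> move_arm(series=[[[0,-0.6,0,0,0,0,0.8],[0,-0.7,0,0,0,0,0.8],[0,-0.7,0,0,0,0,0.8],[0,-0.7,0,0,0,0,0.8],[0,-0.7,0,0,0,0,0.8]]])

```text
clock: 12.85
eef_pos: [0.5126, 0.0583, 0.0016]
tool_rot: [0.705, 0.704, -0.055, 0.06]
ft_force: [-0.1, 2.2, 0.3]
grip_width: 0.0684
```

>>> move_arm(series=[[[0,-0.7,0,0,0,0,0.8],[0,-0.7,0,0,0,0,0.8],[0,-0.7,0,0,0,0,0.8],[0,-0.7,0,0,0,0,0.8],[0,-0.5,0,0,0,0,0.8]]])

```text
clock: 13.35
eef_pos: [0.5123, 0.0219, 0.0016]
tool_rot: [0.705, 0.704, -0.055, 0.06]
ft_force: [-0.7, 3.3, -0.7]
grip_width: 0.0685
```

```bash

python3 st.py; python3 - <<'E'
from h import *
p,d=snap('top','top13.png');W=world('top',d);print(board(p,W))
for nm,x0,x1 in(('grinder',.30,.47),('canister',.55,.72)):
      m=(W[...,0]>x0)&(W[...,0]<x1)&(W[...,1]>-.335)&(W[...,1]<-.17)&(W[...,2]>.1)&(W[...,2]<.145)
      print(nm,circ(W[m][:,:2],.06))
E
```

```text
13.35 [0.5123 0.0219 0.0016] jaw [ 1.    -0.001  0.007] z [ 0.006 -0.162 -0.987] jawang -0.05 q [ 0.14  0.5  -0.29  0.8  -0.16  1.71] F [-0.7  3.3 -0.7] w 0.0685
(array([ 0.5088559 , -0.08548047], dtype=float32), np.float32(-0.32443303), [np.float32(0.1299654), np.float32(0.20147534)], np.float64(0.021727582626258124))
grinder (array([ 0.37784664, -0.27253506]), np.float64(0.0010805633067290724))
canister (array([ 0.63927917, -0.27280402]), np.float64(0.000562085516188332))
```

View pics/top13.png

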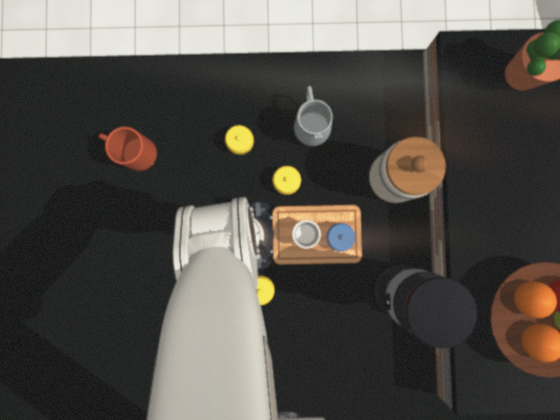

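The board (317,235) heads straight for the middle of the gap (centre 0.5086, board 0.5089). I go on, a bit slower.

>>> move_arm(series=[[[0.01,-0.5,0,0,0,0.1,0.8],[0.01,-0.5,0,0,0,0,0.8],[0.01,-0.5,0,0,0,0,0.8],[0.01,-0.5,0,0,0,0,0.8],[0.01,-0.5,0,0,0,0,0.8]]])

```text
clock: 13.9
eef_pos: [0.5126, -0.0051, 0.0016]
tool_rot: [0.704, 0.705, -0.055, 0.06]
ft_force: [-0.3, 3.2, -0.9]
grip_width: 0.0683
```

>>> move_arm(series=[[[0.01,-0.5,0,0,0,0.1,0.8],[0.01,-0.5,0,0,0,0,0.8],[0.01,-0.5,0,0,0,0,0.8],[0.01,-0.5,0,0,0,0,0.8],[0.01,-0.5,0,0,0,0,0.8]]])

```text
clock: 14.4
eef_pos: [0.513, -0.0323, 0.0016]
tool_rot: [0.704, 0.706, -0.055, 0.06]
ft_force: [0.5, 3.0, -0.0]
grip_width: 0.0684
```

```bash

python3 st.py; python3 - <<'E'
from h import *
p,d=snap('top','top14.png');W=world('top',d);print(board(p,W))
E
```

```text
14.4 [ 0.513  -0.0323  0.0016] jaw [1.    0.003 0.006] z [ 0.006 -0.162 -0.987] jawang 0.2 q [ 0.03  0.49 -0.31  0.77 -0.16  1.6 ] F [ 0.5  3.  -0. ] w 0.0684
(array([ 0.50993073, -0.14030866], dtype=float32), np.float32(0.256237), [np.float32(0.13005117), np.float32(0.2006118)], np.float64(0.021752785735122626))
```

>>> move_arm(series=[[[-0.01,-0.5,0,0,0,-0.1,0.8],[-0.01,-0.5,0,0,0,-0.1,0.8],[-0.01,-0.5,0,0,0,0,0.8],[-0.01,-0.5,0,0,0,0,0.8],[0,-0.5,0,0,0,0,0.8]]])

```text
clock: 14.95
eef_pos: [0.5124, -0.0599, 0.0016]
tool_rot: [0.705, 0.704, -0.056, 0.06]
ft_force: [1.3, 3.7, -0.3]
grip_width: 0.0685
```

>>> move_arm(series=[[[0,-0.5,0,0,0,0,0.8],[0,-0.5,0,0,0,0,0.8],[0,-0.5,0,0,0,0,0.8],[0,-0.5,0,0,0,0,0.8],[0,-0.4,0,0,0,0,0.8]]])

```text
clock: 15.45
eef_pos: [0.5122, -0.0862, 0.0016]
tool_rot: [0.705, 0.704, -0.056, 0.06]
ft_force: [0.5, 3.1, 0.7]
grip_width: 0.0682
```

```bash

python3 st.py; python3 bd.py 15; python3 - <<'E'
from h import *
p,d=snap('top','top15.png');W=world('top',d);print(board(p,W))
E
```

```text
15.45 [ 0.5122 -0.0862  0.0016] jaw [ 1.    -0.001  0.005] z [ 0.005 -0.162 -0.987] jawang -0.05 q [-0.07  0.49 -0.31  0.76 -0.16  1.5 ] F [0.5 3.1 0.7] w 0.0682
(array([ 0.5096942 , -0.18997765], dtype=float32), np.float32(-0.42150888), [np.float32(0.13059144), np.float32(0.21053419)], np.float64(0.023736857032511494))
(array([ 0.50874144, -0.21288937], dtype=float32), np.float32(0.61476564), [np.float32(0.13024716), np.float32(0.1657873)], np.float64(0.02171046476527011))
```

View pics/top15.png

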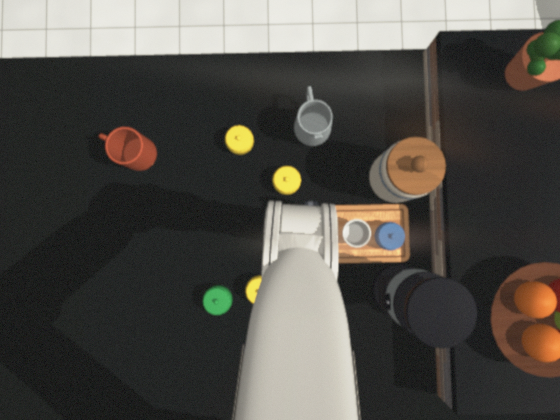

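View pics/side15.png

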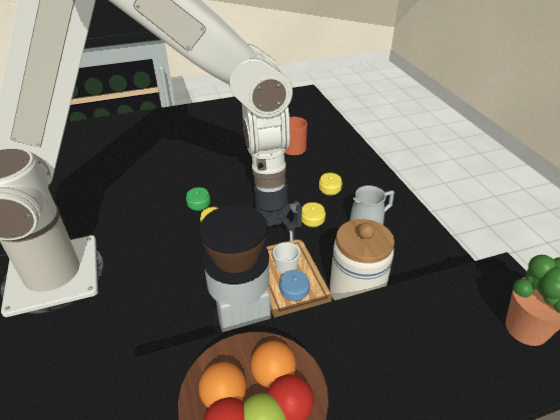

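The board's leading half is in the gap, with clear space at both sides in the top view (lead edge at (409,235)). The cup and pot are standing. About 57 mm remain.

>>> move_arm(series=[[[0,-0.5,0,0,0,0,0.8],[0,-0.5,0,0,0,0,0.8],[0,-0.5,0,0,0,0,0.8],[0,-0.5,0,0,0,0,0.8],[0,-0.5,0,0,0,0,0.8]]])

```text
clock: 16.05
eef_pos: [0.5121, -0.1125, 0.0017]
tool_rot: [0.705, 0.705, -0.056, 0.059]
ft_force: [-0.3, 3.2, 0.8]
grip_width: 0.0681
```

>>> move_arm(series=[[[0,-0.4,0,0,0,0,0.8],[0,-0.3,0,0,0,0,0.8],[0,-0.3,0,0,0,0,0.8],[0,-0.3,0,0,0,0,0.8],[0,-0.2,0,0,0,0,0.8]]])

```text
clock: 16.55
eef_pos: [0.5119, -0.1292, 0.0017]
tool_rot: [0.705, 0.704, -0.056, 0.059]
ft_force: [0.5, 3.7, 0.4]
grip_width: 0.068
```

```bash

python3 st.py; python3 bd.py 16; python3 - <<'E'
from h import *
p,d=snap('top','top16.png');W=world('top',d);c=board(p,W);print(c)
m=(np.abs(W[...,0]-.509)<.05)&(np.abs(W[...,2]-.022)<.006)&(W[...,1]<-.25)&(W[...,1]>-.345);print('lead y',np.percentile(W[m][:,1],[0,1,2]))
E
```

```text
16.55 [ 0.5119 -0.1292  0.0017] jaw [ 1.    -0.001  0.005] z [ 0.005 -0.162 -0.987] jawang -0.04 q [-0.16  0.49 -0.3   0.75 -0.16  1.41] F [0.5 3.7 0.4] w 0.068
(array([ 0.50928074, -0.21076165], dtype=float32), np.float32(-0.5644546), [np.float32(0.13046326), np.float32(0.1670684)], np.float64(0.02374848565513943))
(array([ 0.50863826, -0.24447596], dtype=float32), np.float32(0.1926915), [np.float32(0.13018315), np.float32(0.18815784)], np.float64(0.02163227901569109))
lead y [-0.33870644 -0.33681091 -0.33641939]
```

The lead edge is about 13 mm from the ledge. Creeping on while watching the force.

>>> move_arm(series=[[[0,-0.2,0,0,0,0,0.8],[0,-0.2,0,0,0,0,0.8],[0,-0.2,0,0,0,0,0.8],[0,-0.2,0,0,0,0,0.8],[0,-0.1,0,0,0,0,0.8]]])

```text
clock: 17.15
eef_pos: [0.5119, -0.1385, 0.0016]
tool_rot: [0.705, 0.705, -0.056, 0.059]
ft_force: [-0.2, 4.3, 1.1]
grip_width: 0.0685
```

>>> move_arm(series=[[[0,-0.1,0,0,0,0,0.8],[0,-0.1,0,0,0,0,0.8],[0,-0.1,0,0,0,0,0.8],[0,0,0,0,0,0,0.8],[0,0,0,0,0,0,0.8]]])

```text
clock: 17.65
eef_pos: [0.5119, -0.1419, 0.0016]
tool_rot: [0.705, 0.705, -0.056, 0.059]
ft_force: [0.5, 4.0, 0.8]
grip_width: 0.0683
```

```bash
cat > le.py <<'E'
import sys
from h import *
p,d=snap('top','top%s.png'%sys.argv[1]);W=world('top',d);c=board(p,W);print(c)
m=(np.abs(W[...,0]-.509)<.05)&(np.abs(W[...,2]-.022)<.006)&(W[...,1]<-.25)&(W[...,1]>-.36);print('lead y',np.percentile(W[m][:,1],[0,1,2]))
cv2.imwrite('pics/topc%s.png'%sys.argv[1],cv2.resize(cv2.cvtColor(p,cv2.COLOR_RGB2BGR)[130:330,300:480],None,fx=3,fy=3))
E
python3 st.py; python3 le.py 17
```

```text
17.65 [ 0.5119 -0.1419  0.0016] jaw [ 1.    -0.     0.005] z [ 0.005 -0.162 -0.987] jawang -0.01 q [-0.18  0.49 -0.3   0.75 -0.16  1.39] F [0.5 4.  0.8] w 0.0683
(array([ 0.508646  , -0.25784907], dtype=float32), np.float32(-0.029000297), [np.float32(0.12990318), np.float32(0.19242094)], np.float64(0.02158773840951278))
lead y [-0.35514991 -0.35465241 -0.35416757]
```

View pics/topc17.png

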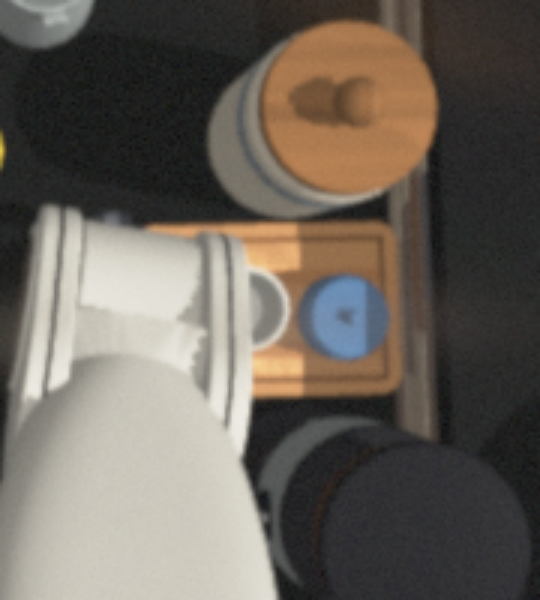

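The lead edge is within 1–3 mm of the stone face at (400,310), with even gaps to both sides. The force is still sliding-only, so I press gently until contact shows.

>>> move_arm(series=[[[0,-0.1,0,0,0,0,0.8],[0,-0.1,0,0,0,0,0.8],[0,-0.1,0,0,0,0,0.8],[0,0,0,0,0,0,0.8],[0,0,0,0,0,0,0.8]]])

```text
clock: 18.2
eef_pos: [0.5118, -0.1438, 0.0017]
tool_rot: [0.705, 0.705, -0.055, 0.058]
ft_force: [-0.1, 2.7, 0.8]
grip_width: 0.0685
```

>>> move_arm(series=[[[0,-0.1,0,0,0,0,0.8],[0,-0.15,0,0,0,0,0.8],[0,-0.15,0,0,0,0,0.8],[0,-0.15,0,0,0,0,0.8],[0,-0.15,0,0,0,0,0.8]]])

```text
clock: 18.7
eef_pos: [0.5118, -0.1437, 0.0017]
tool_rot: [0.704, 0.707, -0.049, 0.053]
ft_force: [0.1, 9.1, 4.1]
grip_width: 0.0681
```

The force rose to 9 N with no further motion, so the board is seated. I retreat straight back, then up.

>>> move_arm(series=[[[0,0.5,0,0,0,0,0.8],[0,1,0,0,0,0,0.8],[0,2,0,0,0,0,0.8],[0,3,0,0,0,0,0.8],[0,3,1,0,0,0,0.8]]])

```text
clock: 19.2
eef_pos: [0.5107, -0.0524, 0.0111]
tool_rot: [0.707, 0.703, -0.053, 0.056]
ft_force: [-0.3, 0.9, 0.1]
grip_width: 0.0682
```

>>> move_arm(series=[[[0,3,3,0,0,0,0.8],[0,3,4,0,0,0,0.8],[0,3,4,0,0,0,0.8],[0,3,4,0,0,0,0.8],[0,3,0,0,0,0,0.8]]])

```text
clock: 19.7
eef_pos: [0.5083, 0.1015, 0.1656]
tool_rot: [0.708, 0.702, -0.056, 0.058]
ft_force: [1.3, 0.7, -0.6]
grip_width: 0.0685
```

```bash
python3 st.py; python3 le.py 18; python3 bd.py 18; python3 - <<'E'
from h import *
p=cv2.cvtColor(cv2.imread('pics/top18.png'),cv2.COLOR_BGR2RGB);d=np.load('pics/top18_d.npy');W=world('top',d)
# tail edge / lead profile by column of x
for x in (.46,.48,.5,.52,.54,.56):
    m=(np.abs(W[...,0]-x)<.004)&(np.abs(W[...,2]-.022)<.005)&(W[...,1]<-.1)&(W[...,1]>-.3); print(x,'tail y',W[m][:,1].max().round(4))
for t in('cup','sugar_pot','mug','pitcher'): print(t,[np.round(r['at'],3) for r in bot.find_in('top',t)][:2])
E
```

```text
19.7 [0.5083 0.1015 0.1656] jaw [ 1.    -0.008  0.004] z [ 0.003 -0.161 -0.987] jawang -0.47 q [ 0.29  0.35 -0.03  1.23 -0.16  1.87] F [ 1.3  0.7 -0.6] w 0.0685
(array([ 0.508597  , -0.25358707], dtype=float32), np.float32(-0.00090228143), [np.float32(0.13001761), np.float32(0.20438756)], np.float64(0.021636238831970078))
lead y [-0.35519033 -0.35451697 -0.35413818]
(array([ 0.50908685, -0.22355631], dtype=float32), np.float32(-0.12654783), [np.float32(0.13087144), np.float32(0.1477517)], np.float64(0.02371956061753827))
0.46 tail y -0.1515
0.48 tail y -0.1517
0.5 tail y -0.1523
0.52 tail y -0.1528
0.54 tail y -0.1516
0.56 tail y -0.1514
cup [array([ 0.51 , -0.233,  0.041])]
sugar_pot [array([ 0.504, -0.3  ,  0.055]), array([0.372, 0.141, 0.04 ])]
mug [array([0.713, 0.333, 0.049])]
pitcher [array([ 0.77 , -0.086,  0.044]), array([ 0.557, -0.46 ,  0.103])]
```

View pics/top18.png

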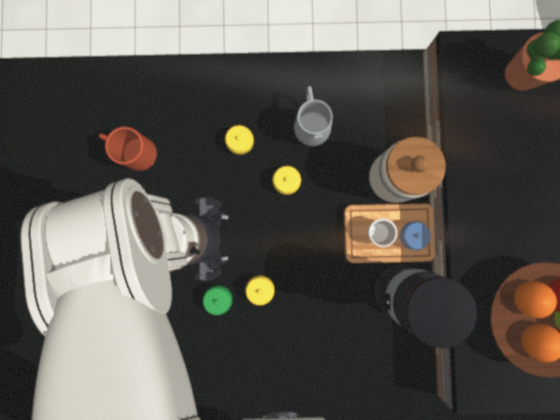

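View pics/side18.png

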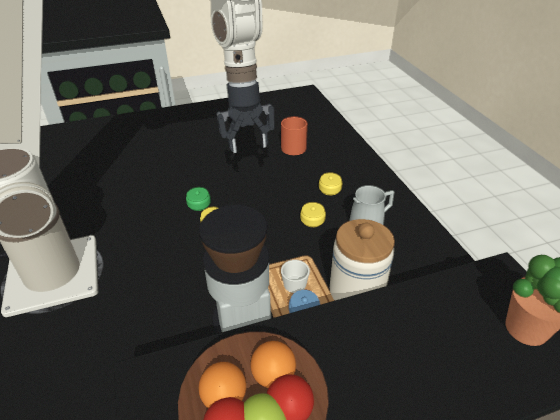

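The board (390,233) lies square against the ledge. Its tail edge is at y≈-0.152 across the width, which puts the lead at -0.352, on the face. The cup (382,233) and pot (416,235) are upright, the mug and pitcher are unmoved, and the arm is clear. I let the arm settle and hand in.

>>> move_arm(series=[[[0,0,0,0,0,0,0.8],[0,0,0,0,0,0,0.8],[0,0,0,0,0,0,0.8],[0,0,0,0,0,0,0.8],[0,0,0,0,0,0,0.8]]])

```text
clock: 20.5
eef_pos: [0.5028, 0.0945, 0.1564]
tool_rot: [0.709, 0.7, -0.064, 0.054]
ft_force: [0.4, 0.3, 0.3]
grip_width: 0.0684
```

```bash
python3 -c "
from workcell import bot
print(bot.job_done())"
```

```text
the job is handed in; nothing more can be done
None
```

The board is seated square against the ledge between the grinder and the canister, and I handed the job in at about 20.5 s; no verdict is reported. I pushed it sideways onto the gap's centre line with two fingers, then pushed its tail straight in until contact showed (9 N, no further motion), and backed the arm clear.

**Last checks:**
- **Board:** centred at x≈0.5086, matching the gap centre of 0.5086, with yaw 0.0° in the top view. The tail edge puts the leading end at y≈-0.352, on the ledge face (measured at -0.351 to -0.353).
- **Load:** the cup and sugar pot looked upright and in place on the board.
- **Mug and pitcher:** within about 4 mm of their first readings, which is the detector's noise.
- **Robot:** clear of everything, with the force near zero.

**Failed or disagreeing readings:**
- **First side approach:** it ran too high and touched the board's top edge lightly (about 1.5 N) without noticeably moving the board, so I backed out and redid it lower.
- **Last side-view fit:** it gave a wrong board length and centre because the grinder and the pot hid part of the board.
- **Automatic lead-edge reading:** the top view gave -0.355, about 3 mm too far, because it picked up ledge pixels. I used the tail edge and the contact force instead.

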